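# Reset the cut-out and hold the diesel start switch at crank

### The arm

A 6-joint arm with a two-finger parallel gripper is mounted at the origin on a cart in front of the work surface, level with it; the furniture and walls round the work are solid. World frame = base frame: x ahead of the robot, y to its left, z up, the work surface at z = 0. Lengths are in m, angles in rad, forces in N, time in s.
With the tool pointing down it reaches from about 0.225 to 0.875 m from the base axis. Payload 3.4 kg.
Tool frame: the origin (TCP) lies between the finger pads; the fingertips stand 11 mm ahead of it and the grasp point (between the pads) lies 8 mm behind it; z points along the fingers, y is the line along which they close (so a half turn about z gives the same grasp; the last joint's range is limited). The gripper opens to 85 mm and grips with 20 to 120 N. Pads are 22 mm wide; open, the fingers measure 114 mm over their backs; the gripper's body (76 mm by 85 mm) begins 54 mm behind the grasp point. The pads swing forward as they close: fully open they stand 13 mm farther back than shut.
Start: joints at [-1.362, 0.276, 1.505, -0, 1.361, -0.121], TCP at [0.186, -0.544, 0.242] pointing down, gripper open.
Joint ranges: [-2.89, 2.89], [-0.75, 2.08], [0.22, 2.7], [-1.18, 4.32], [0.11, 2.71], [-2.7, 2.7]. Speed limits (rad/s): [2.57, 2.57, 3.14, 3.14, 3.14, 3.14].

### API

Orientations are given as a rotation vector (axis times angle).
In Python, from workcell import arm, grab_frame, camera_info, hand_in, nets gives the robot as it stands.
- The arm moves only by the tool play_rows, never from a script. Its arguments are lists of equal length, an entry for each row: "linear": the shift along the tool's x, y, z normalised to -1 to 1, where 1 is 250 mm, a list of three; "rot": the turn, a rotation vector about the tool's x, y, z normalised to -1 to 1, where 1 is pi/2 rad, a list of three; "grip": the opening, from -1 (shut) to 1 (fully open). A call has 1 to 20 rows; each row is the pose to reach, as a shift and turn from the pose commanded when the call began, along the tool's axes at that moment; what a row does not reach only later rows make up. A row lasts 1/8 s, in which the tool goes at most 62.5 mm and 10.7 degrees, less where a joint would pass 70% of its speed; a pose out of reach is approached as far as the arm can. A call with a number of a shift or a turn outside -1 to 1 is refused whole. A call with a gripper value outside its range is refused whole. The fingers move at their own pace and stop on an object; "grip_force" is the grip in N (left out, the last holds). Time passes only in rows, so rows that repeat a pose let the fingers close. It gives the time, the measured TCP pose, the force, the opening and the grip force at its end, in the units of the state.
- arm.get_obs(): the state, without advancing time (a new reading comes with each control period).
- grab_frame(name): name is "scene" or "top"; returns the picture (400x640x3 uint8, red, green, blue); there is no depth.
- camera_info(name): a dict with "K" (3x3 intrinsics, pixels), "R" (3x3) and "t" (3): a world point X has camera coordinates R X + t. Camera axes: x right, y down, z forward; pixel columns grow to the right and rows downward; lengths in m; the calibration is good to about 2 mm. A picture is of the moment at which its call begins. camera_info takes no time and is no camera call.
- hand_in(): hands the job in; it is judged then, once.
Trained networks look in the newest picture that a camera, given by its name, has taken for a name from the list of things; names that differ only in an ending like _2 or _b are one class to them, and where a whole thing is asked for, a point or a joint stands for the part that bears it (a point fixed in the world has none). Each returns a list of dicts, best first, with "p" (0 to 1); they miss things now and then, are a little off and sometimes report something else, mostly with a low value. They report only what shows in the picture. A call takes as long as a camera call.
- nets.boxes_of(camera, label): "bbox" ([centre column, centre row, width, height] as shares, 0 to 1, of the picture: columns of its width, rows of its height, round what is visible of it).
- nets.outline_of(camera, label): "pixels" (400x640 bool, what is visible of it) and "bbox" ([centre column, centre row, width, height] as shares, 0 to 1, of the picture: columns of its width, rows of its height, round what is visible of it).
- nets.tip_of(camera, label): "location" ([column, row] as shares, 0 to 1, of the picture: columns of its width, rows of its height: a listed point, or the origin of a listed thing).
The state is a dict: "t": time; "joints": joint angles; "joint_vel": joint speeds; "joint_efforts": joint torques, N m; "tcp_pos": TCP position; "tool_rot": TCP orientation; "force": force on the tool from outside, world axes, zero at the start; "torque": the same for the moment, N m; "width": finger opening in m; "grip_force": force on a finger pad.
Only numpy, scipy, OpenCV 4.12 (cv2) and the standard library are available. Lean on these libraries where they do the work, as an engineer would, in place of code of your own. Each camera call takes 0.05 s, during which the arm holds its last target. There are 200 camera calls.

### The job

The start panel of our diesel generator is lying on the bench for a test. Press its reset button (the plain round push button of the oil cut-out) fully down and let it come back up, then turn the spring-loaded start switch (the one with the bar handle) clockwise from off, past its first two clicks (on and heat), to the third position at the end of its travel (crank). Finish while still holding it there against its spring so that I can meter the crank terminal, and leave the tools lying about as they are.

Things in the scene. Friction and masses are not known exactly. Their poses are not given: they have to be found in the camera images.
- panel: Start panel: grey steel case, aluminium face up, 150 x 200 x 75 mm high, fixed. Origin on the bench midway below its two controls; +x (some 130 degrees clockwise from the robot's) to its gauge edge, +y away from the robot. Case x -50 to 100, y -100 to 100 mm; terminals to x 119. Controls at x = 0, y = 48 and -48 mm, either way round. Gauge, lamp and hour meter at x = 65 mm, unused.
- switch_head: The start switch with its handle: a 66 mm square dark plate on the panel's face, a round steel collar 42 mm across and four white marks (off, on, heat, crank, 0.42 rad apart). Origin on the turning axis at the plate's underside, 75 mm above the bench; axes as the panel's.
- dial_grip (a point): Place to grip the start switch's handle, on its turning axis, 116 mm above the bench. The handle is an upright black bar 12 mm thick, 58 mm long (35 mm to the pointer end with a white line, 23 mm the other way), 91 to 122 mm above the bench; its round foot, 37 mm across, ends at 93 mm. The point turns with it: x along the bar to the pointer, z up.
- start_dial (a joint): Turn of the start switch, rad, clockwise from above: 0 off (pointer 0.63 rad counterclockwise from the panel's +x), clicks at 0.42 and 0.84, third position 1.26 (a click too), end stop 1.33. Let go anywhere, a spring drives it back to 0. The torque to turn it rises from about 0.15 N m at off to 0.25 N m at the third position, rippling by 0.05 N m at the clicks.
- reset_top (a point): Centre of the top of the reset button, 97 mm above the bench when up: a flat-topped black round plunger 27 mm across in a steel collar 39 mm across (collar top 88 mm above the bench), on a 60 mm square dark plate. Moves with the button; z is up.
- reset_button (a joint): How far the reset button is pressed, m: 0 up, 0.006 fully down. Its spring takes 2 N to start and 5 N fully down, and brings it back up when released.
- screwdriver_yellow: Screwdriver with a yellow handle, 181 mm long, 25 mm thick, lying between the panel and the bench grinder; not used. Origin under its middle. (The grinder, fixed, 256 mm high, stands at x 0.24 to 0.48, y -0.24 to 0.10 m: pass above it; a wall shelf overhangs the bench beyond x = 0.60 m, y under -0.06 m, 0.50 m up.)
- chisel: Wood chisel with a yellow handle, 209 mm long, 22 mm thick, lying beside the screwdriver; not used. Origin under its middle.
- cutters: Side cutters, 176 mm long, 16 mm thick, lying beyond the panel; not used. Origin under their middle.

How it is judged:
By the outcome, as a careful person would: the job done as asked, in the order asked, and still so for the second after the job is handed in, while the arm keeps its last pose, push and grip.
It also fails if it takes over 48 s, if anything falls off the work surface, if the arm or the gripper's body presses on something with over 40 N, if the wrist force passes 120 N, or if a joint passes its speed limit or range.

## Working session

There is one attempt and no reset: what is moved stays moved. The work goes in short steps, Python scripts to look and compute and a tool call to move; the robot and the scene stay as the last step left them, time stands still between calls to the robot, and variables do not carry over. Pictures are saved under pics/ and viewed, at most 10 in all, crops included, and the job is handed in when it is done.

Besides the shell and the picture viewer there is one more tool, called as name(argument=value, ...) on one line, values as JSON. play_rows: Moves the arm, as the interface text tells. Its arguments: {"type":"object","properties":{"linear":{"type":"array"},"rot":{"type":"array"},"grip":{"type":"array"},"grip_force":{"type":"number"}},"required":["linear","rot","grip"]}

```bash
mkdir -p pics; cat > h.py <<'E'
import numpy as np, cv2
from scipy.spatial.transform import Rotation as Ro
from workcell import arm, grab_frame, camera_info, hand_in, nets
def save(cam,n):
    f=grab_frame(cam); cv2.imwrite(f'pics/{n}.png',f[:,:,::-1]); return f
def ray(cam,uv):
    c=camera_info(cam);K,R,t=[np.array(c[k]) for k in 'KRt']
    d=R.T@np.linalg.inv(K)@[uv[0],uv[1],1]; return -R.T@t,d
def atz(cam,uv,z):
    o,d=ray(cam,uv); return o+d*(z-o[2])/d[2]
def tri(obs):
    A=0;b=0
    for cam,uv in obs:
        o,d=ray(cam,uv);d=d/np.linalg.norm(d);P=np.eye(3)-np.outer(d,d);A=A+P;b=b+P@o
    return np.linalg.solve(A,b)
def proj(cam,X):
    c=camera_info(cam);q=np.array(c['K'])@(np.array(c['R'])@X+c['t']);return q[:2]/q[2]
E
python3 - <<'E'
from h import *
np.set_printoptions(precision=4,suppress=True)
o=arm.get_obs();print(o['t'],o['tcp_pos'],o['tool_rot'],o['force'],o['width'])
a=save('scene','s0');b=save('top','t0')
for c in('scene','top'):
    print(c,ray(c,(320,200)))
P={}
for l in('dial_grip','reset_top','switch_head','panel'):
    for c in('scene','top'):
        for r in nets.tip_of(c,l)[:2]:
            uv=np.array(r['location'])*[640,400];print(l,c,r['p'],uv);P.setdefault((l,c),uv)
    if (l,'scene')in P and (l,'top')in P: print(l,tri([(c,P[l,c])for c in('scene','top')]))
E
```

```text
0.0 [ 0.1861 -0.5435  0.2414] [-3.0971 -0.5154  0.0002] [-0.1129 -0.3508  0.03  ] 0.08518342400176522
scene (array([ 0.007 , -0.9867,  0.4539]), array([ 0.5529,  0.7313, -0.3995]))
top (array([ 0.4598, -0.3723,  0.9671]), array([ 0.0308, -0.0281, -0.9992]))
dial_grip scene 0.74 [266.496 205.2  ]
dial_grip top 0.8 [281.024 258.8  ]
dial_grip [ 0.3669 -0.3191  0.1118]
reset_top scene 0.53 [307.52 211.68]
reset_top top 0.49 [308.672 216.12 ]
reset_top top 0.3 [264.128 173.4  ]
reset_top [ 0.4478 -0.37    0.095 ]
switch_head scene 0.8 [264.896 221.72 ]
switch_head top 0.72 [281.984 256.8  ]
switch_head [ 0.3649 -0.3173  0.0715]
panel scene 0.61 [292.224 248.4  ]
panel top 0.82 [297.792 235.6  ]
panel [ 0.4096 -0.3508  0.0054]
```

```bash
python3 - <<'E'
import cv2
a=cv2.imread('pics/s0.png');b=cv2.imread('pics/t0.png')
cv2.imwrite('pics/s0c.png',cv2.resize(a[140:290,180:380],None,fx=4,fy=4,interpolation=2))
cv2.imwrite('pics/t0c.png',cv2.resize(b[140:290,200:400],None,fx=4,fy=4,interpolation=2))
E
```

```text
(no output)
```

View pics/s0c.png

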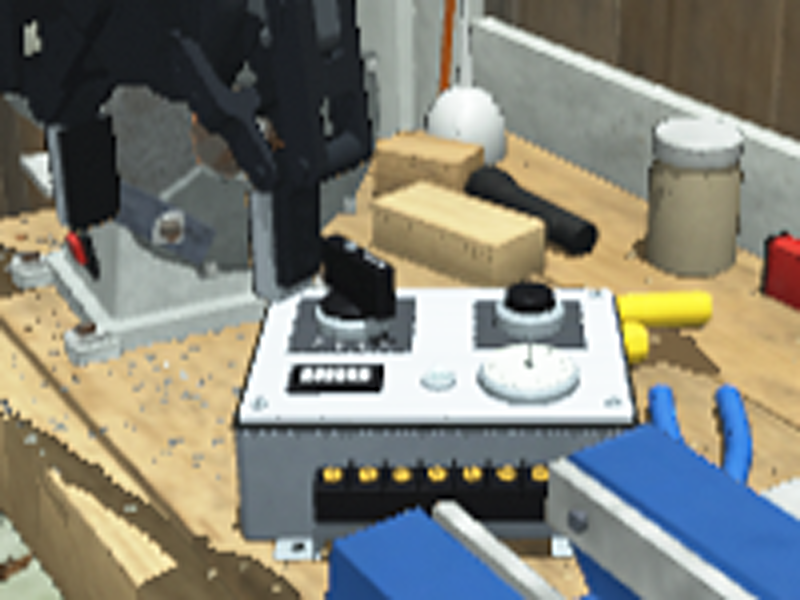

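View pics/t0c.png

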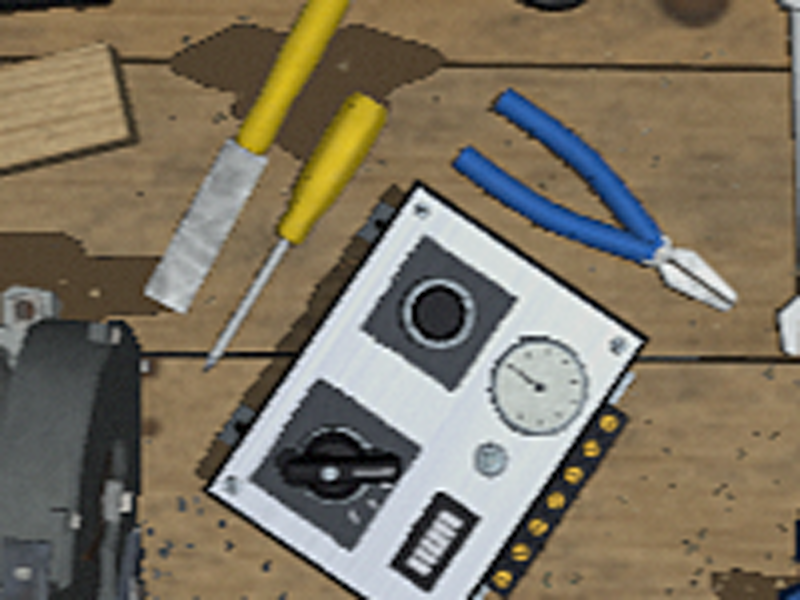

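View pics/s0.png

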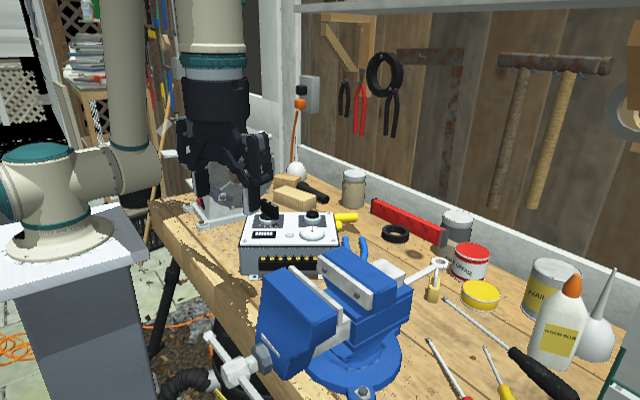

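View pics/t0.png

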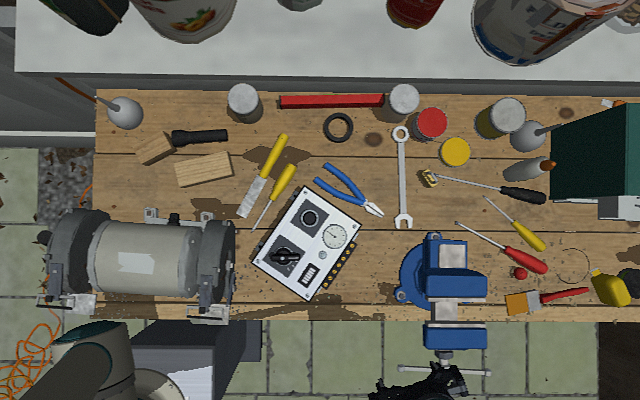

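The pictures show the panel with the reset at top px (309,218), scene (312,214). The switch is at top px (282,258), its handle pointing image-right (world -y), i.e. off. The cutters, chisel and screwdriver lie clear. Next I refine the panel pose from the face's rectangle.

```bash
python3 - <<'E'
from h import *
np.set_printoptions(precision=4,suppress=True)
from scipy.optimize import least_squares
b=cv2.imread('pics/t0.png')
hsv=cv2.cvtColor(b,cv2.COLOR_BGR2HSV)
m=((hsv[...,2]>170)&(hsv[...,1]<50)).astype(np.uint8)
w=np.zeros_like(m);w[180:305,245:368]=m[180:305,245:368]
n,l,s,_=cv2.connectedComponentsWithStats(w);k=1+s[1:,4].argmax()
c=max(cv2.findContours((l==k).astype(np.uint8),0,1)[0],key=cv2.contourArea)
hull=cv2.convexHull(c)
W=np.array([atz('top',p[0],.075)[:2] for p in hull]).astype(np.float32)
r=cv2.minAreaRect(W*1000);print('face',r,cv2.boxPoints(r))
# plates
print('pix collar', [atz('top',(309.25,218.3),.088),atz('top',(309.5,218),.097),atz('top',(282.5,258.5),.122)])
for l,z in(('dial_grip',.116),('reset_top',.097),('switch_head',.075),('panel',0)):
    for cam in('scene','top'):
        u=nets.tip_of(cam,l)
        if u: print(l,cam,u[0]['p'],atz(cam,np.array(u[0]['location'])*[640,400],z))
for cam in('scene','top'):
  for l in('reset_top','switch_head'):
    u=nets.outline_of(cam,l)
    if u:
        q=u[0]['pixels'].astype(np.uint8); cc=max(cv2.findContours(q,0,1)[0],key=cv2.contourArea)
        mr=cv2.minAreaRect(np.float32([atz(cam,p[0],.077)[:2]*1000 for p in cc]))
        print(l,cam,u[0]['p'],q.sum(),mr)
g=cv2.cvtColor(b,cv2.COLOR_BGR2GRAY)[195:240,285:335]
ci=cv2.HoughCircles(cv2.resize(g,None,fx=8,fy=8,interpolation=cv2.INTER_CUBIC),cv2.HOUGH_GRADIENT_ALT,1,50,param1=150,param2=.7,minRadius=35,maxRadius=100)
if ci is not None:
  for q in ci[0]: print('circ',(q[:2]+.5)/8-.5+[285,195],q[2]/8)
E
```

```text
face ((395.56854248046875, -369.26837158203125), (143.41969299316406, 192.95703125), 56.07910919189453) [[ 275.4923 -374.9342]
 [ 435.6097 -482.6134]
 [ 515.6448 -363.6025]
 [ 355.5273 -255.9233]]
pix collar [array([ 0.4485, -0.375 ,  0.088 ]), array([ 0.4493, -0.3755,  0.097 ]), array([ 0.3683, -0.3224,  0.122 ])]
dial_grip scene 0.74 [ 0.3628 -0.3275  0.116 ]
dial_grip top 0.8 [ 0.3671 -0.3191  0.116 ]
reset_top scene 0.53 [ 0.4402 -0.3697  0.097 ]
reset_top top 0.49 [ 0.4531 -0.3738  0.097 ]
switch_head scene 0.8 [ 0.3603 -0.3221  0.075 ]
switch_head top 0.72 [ 0.3668 -0.3185  0.075 ]
panel scene 0.61 [ 0.416  -0.3445  0.    ]
panel top 0.82 [ 0.4076 -0.3495  0.    ]
reset_top scene 0.5 74 ((464.6781311035156, -352.76873779296875), (36.76511764526367, 22.911453247070312), 55.26802062988281)
switch_head scene 0.61 646 ((389.4093933105469, -289.35003662109375), (153.0989227294922, 66.28632354736328), 55.9933967590332)
reset_top top 0.68 121 ((449.87518310546875, -376.21160888671875), (24.496843338012695, 24.493608474731445), 27.141719818115234)
switch_head top 0.9 1028 ((369.90667724609375, -322.7428283691406), (67.28132629394531, 68.90435791015625), 55.595577239990234)
circ [309.4375 218.5625] 8.778868
circ [309.4375 218.5625] 6.312608
```

```bash
cat >> h.py <<'E'
def step(p,xang):
    """linear/rot units for going to p with the tool down, its x at xang degrees"""
    o=arm.get_obs();R=Ro.from_rotvec(o['tool_rot'])
    a=np.radians(xang);x=np.array([np.cos(a),np.sin(a),0]);z=np.array([0,0,-1.]);T=np.stack([x,np.cross(z,x),z],1)
    print('lin',np.round(R.inv().apply(np.array(p)-o['tcp_pos'])/.25,4),'rot',np.round((R.inv()*Ro.from_matrix(T)).as_rotvec()/(np.pi/2),4))
    print(o['t'],o['tcp_pos'],np.degrees(np.arctan2(R.as_matrix()[1,0],R.as_matrix()[0,0])),o['force'],o['joints'])
E
python3 - <<'E'
from h import *
np.set_printoptions(precision=4,suppress=True)
step((.449,-.375,.24),92.2)
step((.449,-.375,.13),92.2)
E
```

```text
lin [ 1.2135 -0.2994  0.0093] rot [ 0.      0.     -0.8145]
1.1 [ 0.1862 -0.5441  0.2423] 18.89608531957864 [-0.2953  0.4895  0.0406] [-1.362   0.2759  1.5049  0.      1.3607 -0.121 ]
lin [ 1.2135 -0.2994  0.4493] rot [ 0.      0.     -0.8145]
1.1 [ 0.1862 -0.5441  0.2423] 18.89608531957864 [-0.2953  0.4895  0.0406] [-1.362   0.2759  1.5049  0.      1.3607 -0.121 ]
```

play_rows(linear=[[0,0,-0.2],[0.3,-0.1,-0.2],[0.6,-0.2,-0.2],[0.9,-0.3,-0.2],[0.95,-0.3,-0.2],[0.95,-0.3,-0.2],[0.95,-0.3,-0.2],[0.95,-0.3,-0.2],[0.95,-0.3,-0.2],[0.95,-0.3,-0.2]], rot=[[0,0,0],[0,0,-0.1],[0,0,-0.2],[0,0,-0.3],[0,0,-0.4],[0,0,-0.5],[0,0,-0.6],[0,0,-0.7],[0,0,-0.8145],[0,0,-0.8145]], grip=[-1,-1,-1,-1,-1,-1,-1,-1,-1,-1], grip_force=40)

```text
t: 2.35
tcp_pos: [0.3866, -0.3961, 0.2923]
tool_rot: [2.181, 2.262, -0.0]
force: [0.1, 0.2, 0.2]
width: 0.0003
grip_force: 0.0
```

```bash
python3 - <<'E'
from h import *
np.set_printoptions(precision=4,suppress=True)
step((.449,-.375,.125),92.2)
E
```

```text
lin [0.0753 0.2524 0.6692] rot [-0.      0.     -0.0013]
2.35 [ 0.3866 -0.3961  0.2923] 92.08734473000229 [0.1097 0.1972 0.2458] [-0.9232  0.2194  1.4598 -0.0001  1.4624 -0.9596]
```

play_rows(linear=[[0.0753,0.2524,0],[0.0753,0.2524,0.2],[0.0753,0.2524,0.4],[0.0753,0.2524,0.6],[0.0753,0.2524,0.67],[0.0753,0.2524,0.67]], rot=[[0,0,0],[0,0,0],[0,0,0],[0,0,0],[0,0,0],[0,0,0]], grip=[-1,-1,-1,-1,-1,-1])

```text
t: 3.1
tcp_pos: [0.4482, -0.3742, 0.1232]
tool_rot: [-2.178, -2.258, -0.0]
force: [0.1, -0.7, -0.1]
width: 0.0003
grip_force: 0.0
```

```bash
python3 - <<'E'
from h import *
np.set_printoptions(precision=4,suppress=True)
a=save('scene','s1');b=save('top','t1')
cv2.imwrite('pics/c1.png',np.hstack([cv2.resize(x[160:260,240:340,::-1],None,fx=4,fy=4,interpolation=2) for x in(a,b)]))
step((.449,-.375,.110),92.2)
E
```

```text
lin [ 0.0023 -0.0019  0.0625] rot [ 0.0006  0.0008 -0.0009]
3.2 [ 0.4495 -0.3756  0.1256] 92.11636671474008 [0.6263 0.8272 0.1866] [-0.8148  0.3772  1.6594 -0.0001  1.1034 -0.8517]
```

View pics/c1.png

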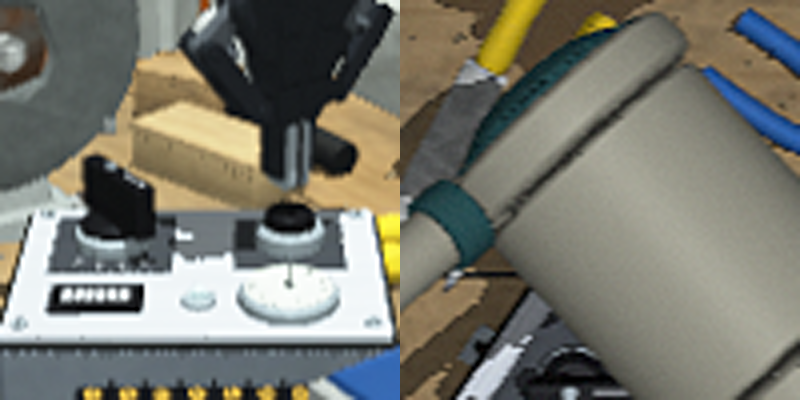

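The shut fingertips are right above the button (left crop: tips at (288,185), button at (290,210)). Now the press.

play_rows(linear=[[0.002,0,0.05],[0.002,0,0.07],[0.002,0,0.08],[0.002,0,0.086],[0.002,0,0.086]], rot=[[0,0,0],[0,0,0],[0,0,0],[0,0,0],[0,0,0]], grip=[-1,-1,-1,-1,-1])

```text
t: 3.82
tcp_pos: [0.4489, -0.3744, 0.1037]
tool_rot: [2.178, 2.264, -0.0]
force: [-1.1, 0.3, 4.6]
width: -0.0
grip_force: 1.9
```

play_rows(linear=[[0,0,0.004],[0,0,0.008],[0,0,0.012],[0,0,0.012]], rot=[[0,0,0],[0,0,0],[0,0,0],[0,0,0]], grip=[-1,-1,-1,-1])

```text
t: 4.32
tcp_pos: [0.449, -0.3744, 0.1019]
tool_rot: [2.178, 2.263, -0.0]
force: [-2.4, 3.3, 12.7]
width: 0.0001
grip_force: 6.4
```

12.7 N, so it is on its stop. Release, rise, and go over the dial.

play_rows(linear=[[0,0,-0.03],[0,0,-0.06],[0,0,-0.06],[0,0,-0.2],[0,0,-0.36],[0,0,-0.36]], rot=[[0,0,0],[0,0,0],[0,0,0],[0,0,0],[0,0,0],[0,0,0]], grip=[-1,-1,-1,-1,1,1])

```text
t: 5.08
tcp_pos: [0.4505, -0.3761, 0.1932]
tool_rot: [2.173, 2.259, -0.001]
force: [-1.6, -0.6, 0.8]
width: 0.0357
grip_force: 0.0
```

```bash
python3 - <<'E'
from h import *
np.set_printoptions(precision=4,suppress=True)
step((.3695,-.322,.19),92.2)
E
```

```text
lin [ 0.2288 -0.3155  0.0103] rot [0.0029 0.0034 0.    ]
5.075 [ 0.4505 -0.3761  0.1932] 92.20090265607072 [-1.5579 -0.5693  0.7585] [-0.8141  0.3207  1.5646 -0.0001  1.2493 -0.8525]
```

play_rows(linear=[[0.12,-0.16,0],[0.229,-0.3155,0],[0.229,-0.3155,0],[0.229,-0.3155,0.1],[0.229,-0.3155,0.15],[0.229,-0.3155,0.15],[0.229,-0.3155,0.15]], rot=[[0,0,0],[0,0,0],[0,0,0],[0,0,0],[0,0,0],[0,0,0],[0,0,0]], grip=[0.3,0.3,0.3,0.3,0.3,0.3,0.3])

```text
t: 5.95
tcp_pos: [0.3685, -0.3208, 0.1529]
tool_rot: [2.178, 2.263, -0.0]
force: [-0.3, -0.7, 0.5]
width: 0.0554
grip_force: 0.0
```

```bash
python3 - <<'E'
from h import *
np.set_printoptions(precision=4,suppress=True)
a=save('scene','s2');b=save('top','t2')
cv2.imwrite('pics/c2.png',np.hstack([cv2.resize(x[160:260,220:320,::-1],None,fx=4,fy=4,interpolation=2) for x in(a,b)]))
step((.3695,-.322,.110),92.2)
E
```

```text
lin [-0.0047  0.0038  0.1734] rot [0.0005 0.0007 0.0001]
6.05 [ 0.3685 -0.3208  0.1533] 92.20501366387063 [1.2999 0.1108 1.4475] [-0.8589  0.2165  1.8254 -0.0001  1.0983 -0.8973]
```

View pics/c2.png

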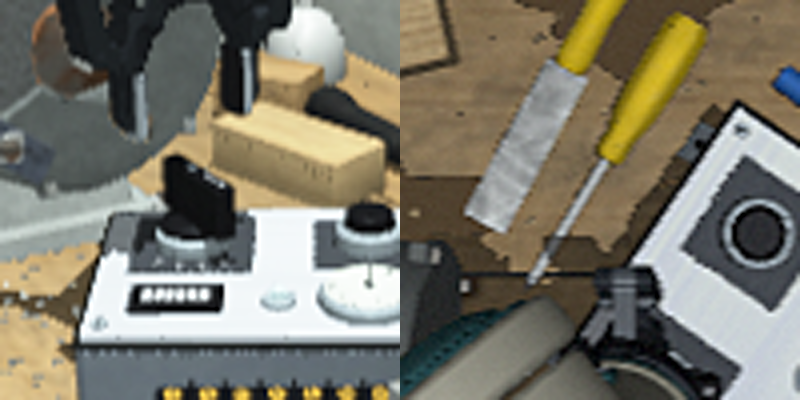

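The open fingers straddle the handle (left crop: tips at (138,135) and (243,110), bar at (198,190)), and the button is back up. Descend and grip.

play_rows(linear=[[-0.0047,0.0038,0.06],[-0.0047,0.0038,0.12],[-0.0047,0.0038,0.172],[-0.0047,0.0038,0.172],[-0.0047,0.0038,0.172],[-0.0047,0.0038,0.172],[-0.0047,0.0038,0.172],[-0.0047,0.0038,0.172],[-0.0047,0.0038,0.172],[-0.0047,0.0038,0.172]], rot=[[0,0,0],[0,0,0],[0,0,0],[0,0,0],[0,0,0],[0,0,0],[0,0,0],[0,0,0],[0,0,0],[0,0,0]], grip=[0.3,0.3,0.3,0.3,-1,-1,-1,-1,-1,-1], grip_force=80)

```text
t: 7.3
tcp_pos: [0.3692, -0.3217, 0.1105]
tool_rot: [2.177, 2.263, -0.0]
force: [0.3, 0.8, 5.7]
width: 0.0101
grip_force: 78.5
```

```bash
python3 - <<'E'
from h import *
np.set_printoptions(precision=4,suppress=True)
step((.3695,-.322,.110),92.2); print(arm.get_obs()['torque'],arm.get_obs()['width'])
E
```

```text
lin [-0.0011  0.001   0.002 ] rot [0.0006 0.0007 0.0001]
7.3 [ 0.3692 -0.3217  0.1105] 92.20593274290421 [0.3195 0.7524 5.688 ] [-0.8589  0.2644  1.8842 -0.      0.9915 -0.8974]
[0.1069 0.0459 0.1269] 0.010132569225094883
```

play_rows(linear=[[0,0,0],[0,0,0],[0,0,0],[0,0,0],[0,0,0],[0,0,0],[0,0,0],[0,0,0],[0,0,0],[0,0,0],[0,0,0]], rot=[[0,0,0.06],[0,0,0.12],[0,0,0.18],[0,0,0.24],[0,0,0.3],[0,0,0.36],[0,0,0.42],[0,0,0.48],[0,0,0.54],[0,0,0.6],[0,0,0.6]], grip=[-1,-1,-1,-1,-1,-1,-1,-1,-1,-1,-1])

```text
t: 8.68
tcp_pos: [0.3698, -0.322, 0.1105]
tool_rot: [2.966, 1.029, 0.002]
force: [1.4, 0.4, 5.5]
width: 0.0104
grip_force: 78.7
```

```bash
python3 - <<'E'
from h import *
np.set_printoptions(precision=4,suppress=True)
step((.3695,-.322,.110),92.2-1.30*57.296); print(arm.get_obs()['torque'],arm.get_obs()['width'])
E
```

```text
lin [-0.001  -0.0008  0.0021] rot [ 0.0016 -0.0006  0.2285]
8.675 [ 0.3698 -0.322   0.1105] 38.2772918052438 [1.3605 0.3752 5.4676] [-0.8587  0.2646  1.8838  0.0005  0.9905  0.0438]
[ 0.056  -0.2107  0.2093] 0.010355589106648548
```

play_rows(linear=[[0,0,0],[0,0,0],[0,0,0],[0,0,0],[0,0,0],[0,0,0]], rot=[[0,0,0.06],[0,0,0.12],[0,0,0.17],[0,0,0.2],[0,0,0.225],[0,0,0.225]], grip=[-1,-1,-1,-1,-1,-1])

```text
t: 9.43
tcp_pos: [0.3699, -0.3222, 0.1105]
tool_rot: [3.1, 0.493, 0.003]
force: [1.5, -0.0, 4.9]
width: 0.0104
grip_force: 78.6
```

```bash
python3 - <<'E'
from h import *
np.set_printoptions(precision=4,suppress=True)
a=save('scene','s3');b=save('top','t3')
cv2.imwrite('pics/c3.png',np.hstack([cv2.resize(x[160:260,220:320,::-1],None,fx=4,fy=4,interpolation=2) for x in(a,b)]))
step((.3695,-.322,.110),92.2-1.32*57.296); print(arm.get_obs()['torque'],arm.get_obs()['width'])
E
```

```text
lin [-0.0014 -0.0014  0.0021] rot [ 0.0017 -0.001   0.0168]
9.525 [ 0.3699 -0.3222  0.1105] 18.076942979431436 [ 2.367  -0.1973  5.4688] [-0.8588  0.2647  1.8837  0.0004  0.9901  0.3963]
[ 0.0278 -0.2798  0.3325] 0.01023775520495963
```

View pics/c3.png

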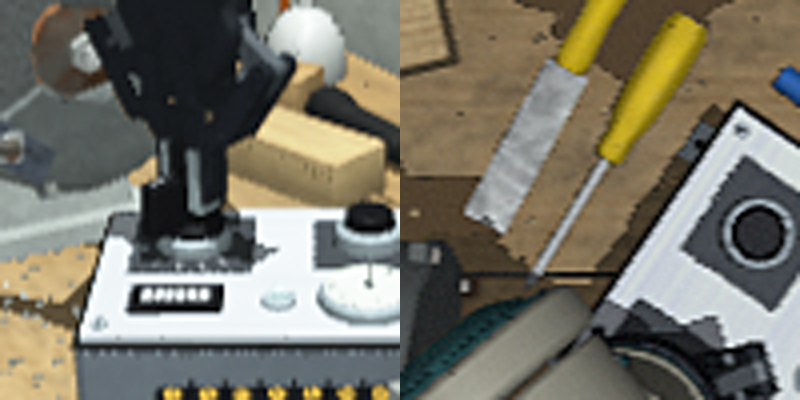

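The bar has swung round with the gripper (left crop: handle at (180,210)). Push on gently until the end stop shows in the torque.

play_rows(linear=[[0,0,0],[0,0,0],[0,0,0],[0,0,0]], rot=[[0,0,0.012],[0,0,0.025],[0,0,0.025],[0,0,0.025]], grip=[-1,-1,-1,-1])

```text
t: 10.02
tcp_pos: [0.37, -0.3223, 0.1105]
tool_rot: [3.109, 0.432, 0.003]
force: [2.3, 1.0, 5.8]
width: 0.0107
grip_force: 78.7
```

```bash
python3 - <<'E'
from h import *
np.set_printoptions(precision=4,suppress=True)
step((.3695,-.322,.110),92.2-1.32*57.296); print(arm.get_obs()['torque'],arm.get_obs()['width'])
E
```

```text
lin [-0.0015 -0.0015  0.0021] rot [ 0.0017 -0.001  -0.0082]
10.025 [ 0.37   -0.3223  0.1105] 15.835585476969191 [2.2842 0.9603 5.8333] [-0.8587  0.2647  1.8837  0.0003  0.9901  0.4355]
[ 0.009  -0.2387  0.3115] 0.01070335222561472
```

play_rows(linear=[[0,0,0],[0,0,0],[0,0,0],[0,0,0]], rot=[[0,0,0.012],[0,0,0.025],[0,0,0.025],[0,0,0.025]], grip=[-1,-1,-1,-1])

```text
t: 10.52
tcp_pos: [0.37, -0.3222, 0.1105]
tool_rot: [3.116, 0.377, 0.002]
force: [3.2, 0.1, 6.0]
width: 0.0102
grip_force: 82.9
```

```bash
python3 - <<'E'
from h import *
np.set_printoptions(precision=4,suppress=True)
step((.3695,-.322,.110),92.2-1.32*57.296); print(arm.get_obs()['torque'],arm.get_obs()['width'])
E
```

```text
lin [-0.0016 -0.0014  0.0021] rot [ 0.0019 -0.0006 -0.0307]
10.525 [ 0.37   -0.3222  0.1105] 13.808011086178718 [3.1783 0.0859 5.9899] [-0.8582  0.2648  1.8836 -0.0005  0.99    0.4719]
[ 0.1148 -0.281   1.3367] 0.010162627878279814
```

The stop is reached (torque 1.34 N m). Ease off by 1 degree and hold.

play_rows(linear=[[0,0,0],[0,0,0],[0,0,0],[0,0,0]], rot=[[0,0,-0.01],[0,0,-0.01],[0,0,-0.01],[0,0,-0.01]], grip=[-1,-1,-1,-1])

```text
t: 11.02
tcp_pos: [0.3699, -0.3222, 0.1105]
tool_rot: [3.113, 0.4, 0.002]
force: [2.7, 0.4, 5.3]
width: 0.0102
grip_force: 79.9
```

```bash
python3 - <<'E'
from h import *
o=arm.get_obs();print(o['t'],o['tool_rot'],o['torque'],o['force'],o['grip_force'],o['width'])
if o['torque'][2]>.15 and o['grip_force']>60: print(hand_in())
E
```

```text
11.025 [3.11323855e+00 4.00007191e-01 2.40175144e-03] [ 0.06495353 -0.3109337   1.07499014] [2.69822976 0.35185065 5.30610037] 79.8542332649231 0.010205041324215928
the job is handed in; nothing more can be done
None
```

I pressed the reset button fully down and it came back up. The start switch is now turned clockwise to its end stop at crank and held there by the gripper; the tools weren't touched, and the job is handed in after about 11 s.

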